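# Unlock the tool chest and hold its lid ajar by the key

## Robot

A 6-joint arm with a two-finger parallel gripper is mounted at the origin on the work surface; the furniture and walls round the work are solid. World frame = base frame: x ahead of the robot, y to its left, z up, the work surface at z = 0. Lengths are in m, angles in rad, forces in N, time in s.
With the tool pointing down it reaches from about 0.15 to 0.775 m from the base axis. Payload 6.1 kg.
Tool frame: the origin (TCP) lies midway between the tips of the shut fingers; the grasp point (between the pads) lies 19 mm behind it; z points along the fingers, y is the line along which they close (so a half turn about z gives the same grasp; the last joint's range is limited). The gripper opens to 85 mm and grips with 20 to 120 N. Pads are 22 mm wide; open, the fingers measure 114 mm over their backs; the gripper's body (76 mm by 85 mm) begins 54 mm behind the grasp point. The pads swing forward as they close: fully open they stand 13 mm farther back than shut.
Start: joints at [-1.292, 0.126, -0.04, 1.405, 0, 1.571], TCP at [0.144, -0.505, 0.231] pointing down, gripper open.
Joint ranges: [-2.72, 2.72], [-0.95, 1.95], [-1.27, 1.35], [-1.78, 2.02], [-1.46, 1.47], [-3.14, 3.14]. Speed limits (rad/s): [2.39, 2.39, 3.01, 3.14, 3.14, 3.14].

## Interface

Orientations are given as a unit quaternion [w, x, y, z].
In Python, from cell import manip, get_image, regions_of, spot_point gives the robot as it stands.
- The arm moves only by the shell command python3 -m creep 'ROWS' [OPENING]. ROWS is JSON, one flat list of numbers, 6 for each row, row after row: the shift along the tool's x, y, z normalised to -1 to 1, where 1 is 300 mm, then the turn, a rotation vector about the tool's x, y, z normalised to -1 to 1, where 1 is pi rad. A call has 1 to 10 rows; each row shifts and turns the commanded pose from where the row before left it, along the tool's axes as they then stand; what a row does not reach is not made up. A row lasts 1/12 s, in which the tool goes at most 41.7 mm and 7.16 degrees, less where a joint would pass 70% of its speed; a pose out of reach is approached as far as the arm can. A call with a number of a shift or a turn outside -1 to 1 is refused whole. A call with a gripper value outside its range is refused whole. OPENING is the opening, from 0 (shut) to 1 (fully open), set as the call begins (- or left out, the last holds). The fingers move at their own pace and stop on an object; the grip force is fixed at half the most. Time passes only in rows, so rows that do not move let the fingers close. It gives the time, the measured TCP pose, the force, the opening and the grip force at its end, in the units of the state.
- manip.state(): the state, without advancing time (a new reading comes with each control period).
- get_image(name): name is "side" or "top"; returns a dict with "frame" (384x512x3 uint8, blue, green, red), "intrinsics" (3x3 intrinsics, pixels), "R" (3x3) and "t" (3): a world point X has camera coordinates R X + t. Camera axes: x right, y down, z forward; pixel columns grow to the right and rows downward; lengths in m; the calibration is good to about 2 mm. A picture is of the moment at which its call begins. There is no depth.
- manip.close_job(): hands the job in; it is judged then, once.
Trained networks look in a picture, given as the dict that the camera call returned (one of the last four; its "shot" number tells which), for a name from the list of things; names that differ only in an ending like _2 or _b are one class to them, and where a whole thing is asked for, a point or a joint stands for the part that bears it (a point fixed in the world has none). Each returns a list of dicts, best first, with "confidence" (0 to 1); they miss things now and then, are a little off and sometimes report something else, mostly with a low value. They report only what shows in the picture. A call takes as long as a camera call.
- regions_of(target, picture): "mask" (384x512 bool, what is visible of it).
- spot_point(target, picture): "centre" ([x, y, z] in m, in world coordinates, good to about 4 mm: a listed point, or the origin of a listed thing).
The state is a dict: "time": time; "joint_positions": joint angles; "qvel": joint speeds; "tau": joint torques, N m; "tcp_pos": TCP position; "eef_rot": TCP orientation; "contact_force": force on the tool from outside, world axes, zero at the start; "ft_torque": the same for the moment, N m; "grip_width": finger opening in m; "gripper_force": force on a finger pad.
Only numpy, scipy, OpenCV 4.12 (cv2) and the standard library are available. Lean on these libraries where they do the work, as an engineer would, in place of code of your own. Each camera call takes 0.05 s, during which the arm holds its last target. There are 200 camera calls.

## Task

Take the long key with the flat rectangular head out of the wooden key block, push it fully home in the lock on the lid of the plywood tool chest, working it past the sticky pins, and turn it a quarter turn clockwise so that the spring bolt draws back. The lid has no handle: keeping the key turned, lift the lid by the key alone until its front edge stands about 3 cm open, and finish still holding it there, key in hand and turned. Leave the other key and the things lying on the bench where they are.

Things in the scene. Friction and masses are not known exactly. Their poses are not given: they have to be found in the camera images.
- key: the chest's key, loose, upright (head up) in either slot of the block, tip 12 mm above the bench; 104 mm long, about 60 g. Origin: centre of its lower end (tip). z runs up the shank, y along the width of bit and head, x through their thickness. Double bit 20 wide (y) x 4 (x) mm, rounded tip, from 0 to 24 mm above the tip; round 5 mm shank above it. Fits the lock either way round (half a turn)
- key_head (a point): where to grip the key: middle of its black plastic head, 84 mm above the tip, axes as the key's. The head is 32 wide (y) x 9 thick (x) mm, from 70 to 104 mm above the tip, with a small ring slot near its top. Grip it across the 9 mm
- small_key: another lock's key, 91 mm long, all steel, with a round ring for a head and a short stepped bit; loose in the other slot of the block (which key is in which slot varies). Origin at its tip, z up. Leave it alone
- key_block: fixed hardwood block 56 (x) x 160 (y) x 55 (z) mm, origin under its centre. Two slots, 22 long (y) x 6 (x) mm, 43 mm deep, 37 mm either side of its middle along y; the keys stand in them about 1 mm loose each way
- chest: fixed plywood tool chest 240 (x) x 270 (y) mm, flat lid, its top 123 mm above the bench; origin under its centre; -x is its front, roughly towards the robot; the lid's hinges are along the back (+x)
- keyhole (a point): centre of the keyhole on the top face of the square steel lock plate (76 x 76 mm), 126 mm above the bench, 62 mm in front of the chest's centre; moves with the lid; axes as the chest's when shut. Hole 22.4 mm along y, 6.4 along x, mouth bevelled 3 mm at 45 degrees. The key goes straight down, its width along y; turned, its bit is caught under the plate, so the key lifts the lid (about 5 N)
- key_home (a point): where the key's tip is when fully home: floor of the lock, 36 mm below the keyhole's mouth; the key can turn from 33 mm on. On the way it meets two pairs of sticky pins, with the tip about 15 and 24 mm deep: a straight push past each takes 15 to 35 N; rocking the key about 6 degrees both ways about its length (the keyhole leaves 0.12 rad) works them aside, then 10 to 15 N is enough
- lid_hinge (a point): middle of the lid's hinge line, at the back of the chest, 105 mm above the bench and 186 mm behind the keyhole; the line runs along the chest's y
- chest_lid (a joint): opening angle of the lid, rad: 0 shut, grows as the front edge (244 mm from the hinge line) rises; 0.12 is 3 cm open. It falls shut when let go, and the thrown bolt keeps it shut. Opened by the key, it tilts the key with it by this angle
- lock_plug (a joint): how far the lock is turned, rad: 0 at rest (the key goes in and out only there), grows as the key turns clockwise seen from above, stop at 1.48. A spring turns it back (0.07 to 0.1 N m). The key has about 0.1 rad of play in it. The bolt it draws clears the strike from 0.95 on; a quarter turned means 1.2 or more
- safety_glasses: bystander: safety glasses with open temples, 138 x 139 x 40 mm, in front of the chest; origin under their middle
- screwdriver: bystander: screwdriver 211 mm long, lying beyond the key block to the left; origin under its middle
- wax_tin: bystander: round tin 77 mm across and 33 high, right of the chest; origin under its middle

How it is judged:
On the way, in this order (a step that is already met when the one before it is completed fails the run):
1. the key is held clear of the block (height (world z) of key above 0.06 m and contact force between the fingers and key above 1 N), for 0.1 s.
2. the key is fully home in the lock, not yet turned, the lid shut (z of key in the frame of keyhole below -0.033 m and x of key in the frame of keyhole between -0.004 and 0.004 m and y of key in the frame of keyhole between -0.004 and 0.004 m and value of joint lock_plug below 0.4 rad and value of joint chest_lid below 0.02 rad), for 0.1 s.
3. the key has turned the lock a quarter (value of joint lock_plug above 1.2 rad and value of joint chest_lid below 0.06 rad and z of key in the frame of keyhole below -0.028 m), for 0.1 s.
At the end, for the whole second after the job is handed in: Through the last second the gripper holds the key in the lock (tip at least 28 mm deep), the lock is turned to 1.2 rad or more, the lid is 0.08 to 0.25 rad open (front edge 2 to 6 cm up) and still, and neither fingers nor arm touch the chest or lid: the key alone carries it (value of joint lock_plug above 1.2 rad and value of joint chest_lid between 0.08 and 0.25 rad and velocity of joint chest_lid between -0.1 and 0.1 rad/s and z of key in the frame of keyhole below -0.028 m and distance between key and keyhole below 0.04 m and contact force between the fingers and key above 1 N and contact force between each of the fingers, the arm and chest below 0.5 N); the arm keeps its last pose, push and grip.
It fails at once if the other key is moved more than 2 cm (distance of small_key from where it was at the start of the episode above 0.02 m).
It fails at once if the glasses, the screwdriver or the tin are moved more than 3 cm (distance of any of safety_glasses, screwdriver, wax_tin from where it was at the start of the episode above 0.03 m).
It also fails if it takes over 51 s, if anything falls off the work surface, if the arm or the gripper's body presses on something with over 40 N, if the wrist force passes 120 N, or if a joint passes its speed limit or range.

## Working session

There is one attempt and no reset: what is moved stays moved. The work goes in short steps, Python scripts to look and compute and a shell command to move; the robot and the scene stay as the last step left them, time stands still between calls to the robot, and variables do not carry over. Pictures are saved under pics/ and viewed, at most 10 in all, crops included, and the job is handed in when it is done.

```bash
mkdir -p pics; ls
cat > h.py <<'E'
import numpy as np, cv2
from cell import manip, get_image, regions_of, spot_point
from scipy.spatial.transform import Rotation as Ro
def proj(p,X):
    c=p["R"]@np.asarray(X,float)+np.asarray(p["t"]).ravel(); u=np.asarray(p["intrinsics"])@c; return u[:2]/u[2]
def ray(p,uv):
    R=np.asarray(p["R"]);t=np.asarray(p["t"]).ravel()
    d=R.T@np.linalg.solve(np.asarray(p["intrinsics"]),[uv[0],uv[1],1.]); return -R.T@t,d
def atz(p,uv,z):
    o,d=ray(p,uv); return o+d*(z-o[2])/d[2]
E
python3 - <<'E'
from h import *
s=manip.state(); print({k:np.round(v,3).tolist() for k,v in s.items()})
P={n:get_image(n) for n in("side","top")}
cv2.imwrite("pics/a.png",np.vstack([P["side"]["frame"],P["top"]["frame"]])[:, :] if 0 else np.hstack([cv2.resize(P[n]["frame"],(400,300)) for n in P]))
for n in P: cv2.imwrite(f"pics/{n}0.png",P[n]["frame"]); print(n,"cam",np.round(ray(P[n],(256,192))[0],3),np.round(P[n]["intrinsics"][0],1))
for t in["key","key_head","small_key","key_block","chest","keyhole","key_home","lid_hinge","safety_glasses","screwdriver","wax_tin"]:
  for n in P:
    for d in spot_point(t,P[n])[:2]: print(t,n,np.round(d["centre"],4),round(d["confidence"],2),np.round(proj(P[n],d["centre"])))
for t in["key","small_key","key_block","chest","keyhole"]:
  for n in P:
    for d in regions_of(t,P[n])[:1]:
      m=d["mask"].astype(np.uint8); c=max(cv2.findContours(m,0,1)[0],key=cv2.contourArea); print(t,n,round(d["confidence"],2),m.sum(),cv2.minAreaRect(c))
E
```

```text
pics
{'time': 0.0, 'joint_positions': [-1.292, 0.126, -0.041, 1.405, -0.0, 1.571], 'qvel': [-0.002, -0.0, 0.0, -0.001, -0.0, -0.003], 'tau': [0.0, -43.592, 35.292, 0.017, -0.0, -0.0], 'tcp_pos': [0.144, -0.504, 0.231], 'eef_rot': [-0.001, 0.99, 0.139, -0.0], 'contact_force': [-0.783, -0.56, 0.324], 'ft_torque': [0.079, -0.016, 0.012], 'gripper_force': 0.0, 'grip_width': 0.085}
side cam [ 0.308 -1.364  0.801] [488.9   0.  251.2]
top cam [ 0.371 -0.036  1.493] [397.5   0.  252.3]
key side [ 0.6652 -0.1125  0.0013] 0.19 [287. 222.]
key top [0.5461 0.212  0.0126] 0.36 [197. 212.]
key_head side [0.5504 0.2145 0.0937] 0.5 [231. 158.]
key_head top [0.5457 0.2172 0.0985] 0.39 [192. 209.]
small_key top [0.5229 0.2829 0.0098] 0.38 [179. 218.]
key_block side [ 0.5314  0.2488 -0.0012] 0.9 [226. 178.]
key_block top [0.5345 0.252  0.0038] 0.96 [187. 215.]
chest side [ 0.664  -0.1107  0.0016] 0.87 [286. 222.]
chest top [ 0.6612 -0.1086 -0.0026] 0.92 [282. 181.]
keyhole side [ 0.6004 -0.1114  0.1255] 0.95 [266. 189.]
keyhole side [0.5519 0.2137 0.0944] 0.59 [232. 157.]
keyhole top [ 0.598  -0.1091  
[... 610 characters left out ...]
0.92 664 ((225.01351928710938, 170.41891479492188), (36.54016876220703, 21.688831329345703), 36.02737045288086)
key_block top 0.92 714 ((186.50003051757812, 214.50001525878906), (17.076295852661133, 44.90433883666992), 71.56504821777344)
chest side 0.62 6830 ((289.6637878417969, 206.89248657226562), (79.15994262695312, 98.43875122070312), 83.2901611328125)
chest top 0.56 5425 ((283.23883056640625, 176.98391723632812), (71.1788330078125, 78.89440155029297), 88.75463104248047)
keyhole side 0.56 3921 ((288.6222839355469, 191.41702270507812), (49.36314392089844, 96.28126525878906), 82.40535736083984)
keyhole top 0.71 5143 ((284.0, 174.99996948242188), (75.99998474121094, 67.99998474121094), 0.0)
```

View pics/top0.png

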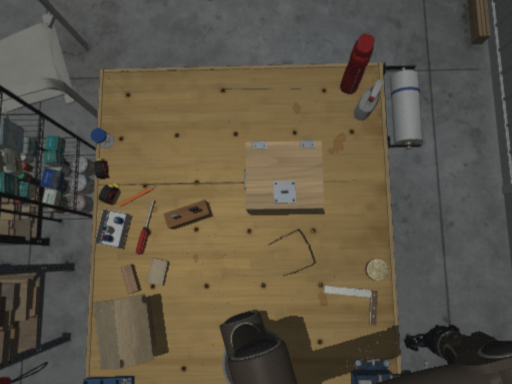

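View pics/side0.png

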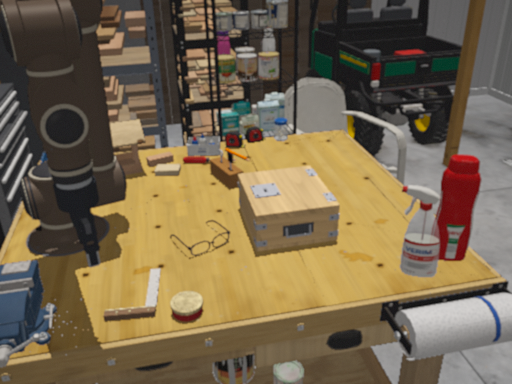

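The top view shows the block at (187,214) with the dark key head near (193,209). The chest's lock plate is at (285,192), the glasses at (293,252) and the tin at (377,269). I'll enlarge the block and the plate.

Run:
```python
from h import *
a={n:get_image(n)["frame"] for n in("side","top")}
def c(n,u,v,h=25): return cv2.resize(a[n][v-h*3//4:v+h*3//4,u-h:u+h],(400,300),interpolation=cv2.INTER_CUBIC)
cv2.imwrite("pics/c.png",np.vstack([np.hstack([c("top",188,212,28),c("side",228,165,28)]),np.hstack([c("top",284,190,20),c("side",266,190,28)])]))
```

```text
(no output)
```

View pics/c.png

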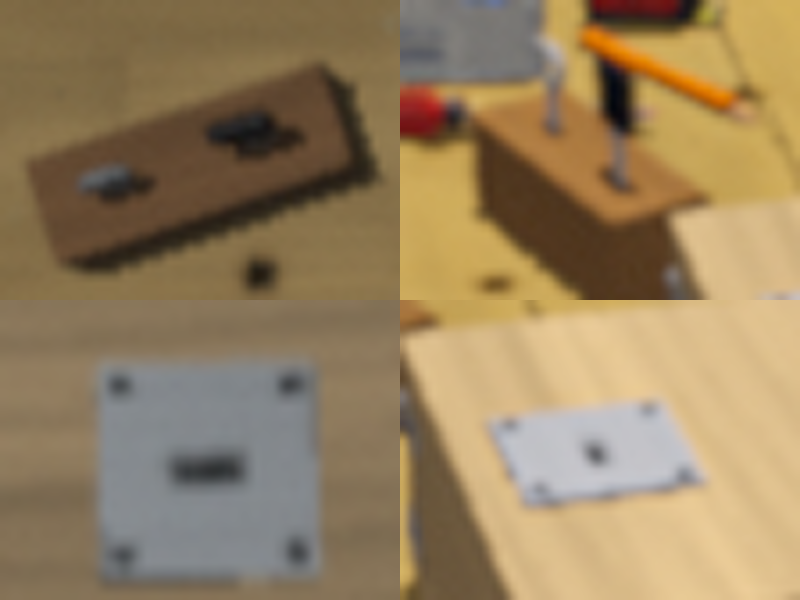

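Crops: the black flat head sits in the block's right-hand slot (top crop, upper left, around (240,128)) and the steel ring key in the left slot. The keyhole is centred on the plate at (207,470) in the lower left crop. Next I refine these positions and plan the approach.

```bash
cat >> h.py <<'E'
def cur():
    s=manip.state(); q=np.array(s["eef_rot"]); return np.array(s["tcp_pos"]),Ro.from_quat(q[[1,2,3,0]])
def down(psi): # tool y at world angle psi (deg), z down
    a=np.radians(psi); y=np.array([np.cos(a),np.sin(a),0]); z=np.array([0,0,-1.]); return Ro.from_matrix(np.c_[np.cross(y,z),y,z])
def plan(p1,R1,n,p0=None,R0=None):
    if p0 is None: p0,R0=cur()
    D=(R0.inv()*R1).as_rotvec()/n; A=sum(Ro.from_rotvec(D*i).as_matrix() for i in range(n))
    s=np.linalg.solve(A,R0.inv().apply(np.asarray(p1)-p0))
    print(n,"rows of",np.round(np.r_[s/.3,D/np.pi],4).tolist(),"mm/row",round(np.linalg.norm(s)*1e3,1),"deg/row",round(np.degrees(np.linalg.norm(D)),2))
def show():
    s=manip.state(); p,R=cur(); m=R.as_matrix()
    print("t",round(s["time"],2),"tcp",np.round(p,4),"yang",round(np.degrees(np.arctan2(m[1,1],m[0,1])),2),"z",np.round(m[:,2],3),"F",np.round(s["contact_force"],1),"w",round(s["grip_width"],4),"gf",round(s["gripper_force"],1),"j",np.round(s["joint_positions"],2),"T",np.round(s["ft_torque"],2))
E
python3 - <<'E'
from h import *
P={n:get_image(n) for n in("side","top")}
def tri(a,b):
    (o1,d1),(o2,d2)=ray(P["top"],a),ray(P["side"],b); k=np.linalg.lstsq(np.c_[d1,-d2],o2-o1,rcond=None)[0]
    return (o1+k[0]*d1+o2+k[1]*d2)/2
print("hole top@z",atz(P["top"],(284.2,191.5),.126),"side@z",atz(P["side"],(265.3,189.9),.126))
print("head top@.113",atz(P["top"],(193.1,208.5),.113))
for n,us in(("top",[(120,383),(290,384),(122,556),(298,552)]),("side",[(512,425),(649,409),(540,489),(684,474)])):
    q=[atz(P[n],((264+u/10-.45,175+(v-300)/10-.45) if n=="top" else (238+(u-400)/7.143-.43,169+(v-300)/7.143-.43)),.126) for u,v in us]; q=np.array(q)
    c=q.mean(0); a=(q[0]+q[1]-q[2]-q[3])/2; b=(q[0]+q[2]-q[1]-q[3])/2; print(n,"plate",c[:2],np.degrees(np.arctan2(a[1],a[0])),np.degrees(np.arctan2(-b[0],b[1])))
show()
p=[.5465,.2160,.170]; plan(p,down(18.3),24)
E
```

```text
hole top@z [ 0.59855884 -0.10988206  0.126     ] side@z [ 0.59701985 -0.11618325  0.126     ]
head top@.113 [0.5450769  0.21009762 0.113     ]
top plate [ 0.59891408 -0.11021624] 0.38411208310614026 -0.37477135908740994
side plate [ 0.59702832 -0.11277118] 89.34303438603882 88.7034609396907
t 1.9 tcp [ 0.1445 -0.5047  0.2313] yang -74.03 z [ 0.  0. -1.] F [-0.3  0.2  0.1] w 0.0853 gf 0.0 j [-1.29  0.13 -0.04  1.41  0.    1.57] T [0.01 0.02 0.02]
24 rows of [0.128, -0.0014, 0.0085, 0.0, -0.0, -0.0214] mm/row 38.5 deg/row 3.85
```

```bash
python3 -m creep '[0.128,-0.0014,0.0085,0,0,-0.0214,0.128,-0.0014,0.0085,0,0,-0.0214,0.128,-0.0014,0.0085,0,0,-0.0214,0.128,-0.0014,0.0085,0,0,-0.0214,0.128,-0.0014,0.0085,0,0,-0.0214,0.128,-0.0014,0.0,0,0,-0.0214,0.128,-0.0014,0,0,0,-0.0214,0.128,-0.0014,0,0,0,-0.0214,0.128,-0.0014,0,0,0,-0.0214,0.128,-0.0014,0,0,0,-0.0214]'
python3 -m creep '[0.128,-0.0014,0,0,0,-0.0214,0.128,-0.0014,0,0,0,-0.0214,0.128,-0.0014,0,0,0,-0.0214,0.128,-0.0014,0,0,0,-0.0214,0.128,-0.0014,0,0,0,-0.0214,0.128,-0.0014,0,0,0,-0.0214,0.128,-0.0014,0,0,0,-0.0214,0.128,-0.0014,0,0,0,-0.0214]'
python3 - <<'E'
from h import *
show(); plan([.546,.2145,.170],down(18.3),7)
E
```

```text
time: 2.73
tcp_pos: [0.4586, -0.2929, 0.2184]
eef_rot: [0.0, 0.888, 0.459, 0.0]
contact_force: [0.1, -0.3, 0.2]
grip_width: 0.0856
gripper_force: 0.0
time: 3.4
tcp_pos: [0.5685, -0.0098, 0.2184]
eef_rot: [0.0, 0.734, 0.679, 0.0]
contact_force: [0.3, -0.1, 0.2]
grip_width: 0.0851
gripper_force: 0.0
t 3.4 tcp [ 0.5685 -0.0098  0.2184] yang -4.5 z [ 0. -0. -1.] F [ 0.3 -0.1  0.2] w 0.0851 gf 0.0 j [-0.02  0.21  0.03  1.39 -0.    1.63] T [ 0.02 -0.03  0.01]
7 rows of [0.108, -0.0009, 0.023, 0.0, 0.0, -0.0181] mm/row 33.1 deg/row 3.26
```

```bash
python3 -m creep '[0.108,-0.0009,0.023,0,0,-0.0181,0.108,-0.0009,0.023,0,0,-0.0181,0.108,-0.0009,0.023,0,0,-0.0181,0.108,-0.0009,0.023,0,0,-0.0181,0.108,-0.0009,0.023,0,0,-0.0181,0.108,-0.0009,0.023,0,0,-0.0181,0.108,-0.0009,0.023,0,0,-0.0181,0,0,0,0,0,0,0,0,0,0,0,0]' 0.6
python3 - <<'E'
from h import *
show()
P={n:get_image(n) for n in("side","top")}
def c(n,u,v,h=40): return cv2.resize(P[n]["frame"][v-h*3//4:v+h*3//4,u-h:u+h],(400,300),interpolation=cv2.INTER_CUBIC)
p,R=cur()
for n in P:
  print(n,proj(P[n],p),proj(P[n],[.546,.2145,.096]))
cv2.imwrite("pics/d.png",np.hstack([c("side",230,155),c("top",190,205)]))
E
```

```text
time: 4.15
tcp_pos: [0.5453, 0.214, 0.1696]
eef_rot: [-0.0, 0.586, 0.81, -0.001]
contact_force: [0.4, -0.2, -0.4]
grip_width: 0.0513
gripper_force: 0.0
t 4.15 tcp [0.5453 0.214  0.1696] yang 18.27 z [-0.001 -0.001 -1.   ] F [ 0.4 -0.2 -0.4] w 0.0513 gf 0.0 j [ 0.37  0.25 -0.03  1.3  -0.    1.63] T [ 0.04 -0.08  0.03]
side [229.10914432 137.8241027 ] [229.89597083 157.13597401]
top [189.46180231 206.06271366] [192.71213773 208.84644949]
```

View pics/d.png

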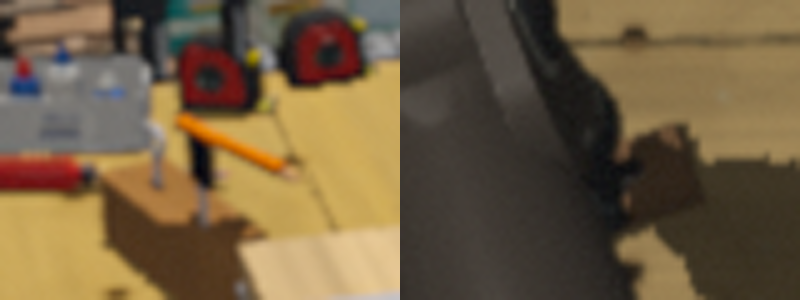

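Side crop: the black head stands at about pixel (230,155), as predicted from my estimate, so I descend and close.

```bash
python3 -m creep '[0.0015,-0.001,0.06,0,0,0,0.0015,-0.001,0.06,0,0,0,0,0,0.06,0,0,0,0,0,0.06,0,0,0,0,0,0.04,0,0,0,0,0,0.029,0,0,0,0,0,0,0,0,0]' && python3 -m creep '[0,0,0,0,0,0,0,0,0,0,0,0,0,0,0,0,0,0,0,0,0,0,0,0,0,0,0,0,0,0,0,0,0,0,0,0]' 0
python3 -c "from h import *;show()"
```

```text
time: 4.83
tcp_pos: [0.5448, 0.2117, 0.076]
eef_rot: [-0.001, 0.588, 0.809, -0.001]
contact_force: [-0.7, 0.6, -0.1]
grip_width: 0.0509
gripper_force: 0.0
time: 5.33
tcp_pos: [0.5459, 0.2135, 0.0787]
eef_rot: [0.001, 0.587, 0.81, 0.001]
contact_force: [-1.1, -1.5, 6.5]
grip_width: 0.0084
gripper_force: 58.5
t 5.33 tcp [0.5459 0.2135 0.0787] yang 18.12 z [ 0.002  0.    -1.   ] F [-1.1 -1.5  6.5] w 0.0084 gf 58.5 j [ 0.37  0.28 -0.19  1.1  -0.    1.63] T [-0.26  0.21  0.  ]
```

```bash
python3 -m creep '[0,0,-0.02,0,0,0,0,0,-0.03,0,0,0,0,0,-0.04,0,0,0,0,0,-0.06,0,0,0,0,0,-0.08,0,0,0,0,0,-0.09,0,0,0,0,0,-0.09,0,0,0,0,0,-0.09,0,0,0,0,0,0,0,0,0]'
python3 - <<'E'
from h import *
show()
plan([.5985,-.111,.228],down(0.0),12)
P={n:get_image(n) for n in("side","top")}
p,R=cur(); print("expect key tip",p+[0,0,-.0667])
for t in["key","key_head"]:
  for n in P:
    for d in spot_point(t,P[n])[:2]: print(t,n,np.round(d["centre"],4),round(d["confidence"],2))
E
```

```text
time: 6.08
tcp_pos: [0.5468, 0.2141, 0.2341]
eef_rot: [0.002, 0.587, 0.81, 0.004]
contact_force: [0.1, -0.1, -0.7]
grip_width: 0.0087
gripper_force: 58.7
t 6.08 tcp [0.5468 0.2141 0.2341] yang 18.12 z [ 0.008  0.003 -1.   ] F [ 0.1 -0.1 -0.7] w 0.0087 gf 58.7 j [0.37 0.24 0.1  1.43 0.   1.63] T [-0.01  0.03 -0.04]
12 rows of [-0.0918, -0.0013, 0.0016, 0.0002, -0.0001, 0.0084] mm/row 27.5 deg/row 1.51
expect key tip [0.54579632 0.2136287  0.16239108]
key side [ 0.3253 -0.4422 -0.0023] 0.56
key side [0.5493 0.2167 0.1647] 0.44
key_head side [0.5514 0.215  0.2483] 0.43
```

```bash
python3 -m creep '[-0.0918,-0.0013,0,0,0,0.0084,-0.0918,-0.0013,0,0,0,0.0084,-0.0918,-0.0013,0,0,0,0.0084,-0.0918,-0.0013,0,0,0,0.0084,-0.0918,-0.0013,0,0,0,0.0084,-0.0918,-0.0013,0,0,0,0.0084]' >/dev/null; python3 -m creep '[-0.0918,-0.0013,0,0,0,0.0084,-0.0918,-0.0013,0,0,0,0.0084,-0.0918,-0.0013,0,0,0,0.0084,-0.0918,-0.0013,0,0,0,0.0084,-0.0918,-0.0013,0,0,0,0.0084,-0.0918,-0.0013,0,0,0,0.0084,0,0,0,0,0,0,0,0,0,0,0,0]'
python3 - <<'E'
from h import *
show()
P={n:get_image(n) for n in("side","top")}
p,R=cur(); print("expect key tip",p+[0,0,-.0667])
for t in["key","key_head","keyhole"]:
  for n in P:
    for d in spot_point(t,P[n])[:2]: print(t,n,np.round(d["centre"],4),round(d["confidence"],2))
def c(n,u,v,h=32): return cv2.resize(P[n]["frame"][v-h*3//4:v+h*3//4,u-h:u+h],(400,300),interpolation=cv2.INTER_CUBIC)
print("tip px side",proj(P["side"],p+[0,0,-.0667]),"head",proj(P["side"],p+[0,0,.019]), "hole", proj(P["side"],[.598,-.111,.126]))
cv2.imwrite("pics/e.png",cv2.resize(P["side"]["frame"][145:205,226:306],(800,600),interpolation=cv2.INTER_CUBIC))
E
```

```text
time: 7.55
tcp_pos: [0.5961, -0.113, 0.2262]
eef_rot: [-0.001, 0.708, 0.706, -0.001]
contact_force: [-0.6, -1.1, -0.1]
grip_width: 0.0085
gripper_force: 58.7
t 7.55 tcp [ 0.5961 -0.113   0.2262] yang -0.17 z [-0.002  0.001 -1.   ] F [-0.6 -1.1 -0.1] w 0.0085 gf 58.7 j [-0.19  0.29  0.15  1.43  0.    1.39] T [ 0.02 -0.01  0.02]
expect key tip [ 0.59630924 -0.11135818  0.1599967 ]
key side [ 0.5943 -0.111   0.1591] 0.48
key_head side [ 0.5994 -0.1117  0.2417] 0.48
key_head top [ 0.3245 -0.4409  0.0043] 0.52
keyhole side [ 0.5975 -0.1081  0.1252] 0.74
tip px side [264.54131174 178.94445791] head [264.15216394 152.08509479] hole [265.21618853 189.07329379]
```

View pics/e.png

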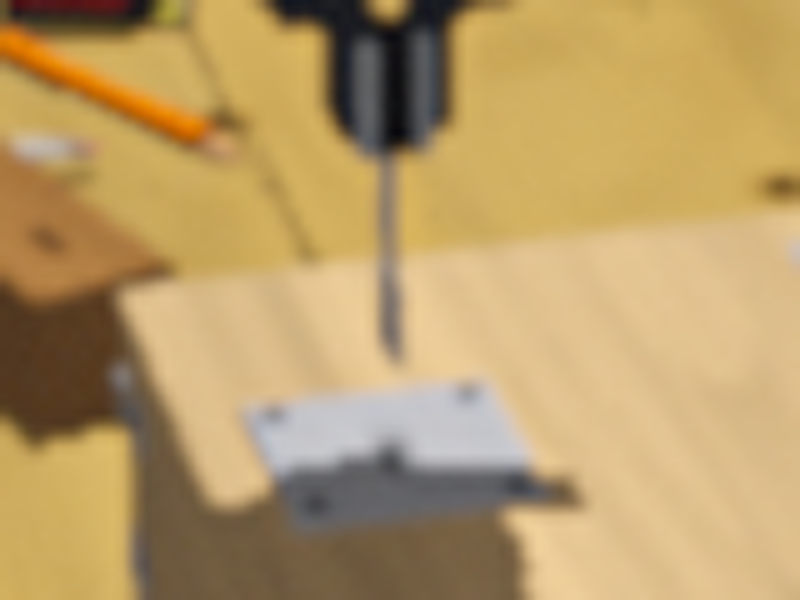

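The key hangs from the pads with its tip at crop (392,358), in line with the keyhole at (391,453). I go down to just past the bevel.

```bash
python3 -m creep '[0.0017,0.0023,0.03,0,0,0,0,0,0.04,0,0,0,0,0,0.03,0,0,0,0,0,0.015,0,0,0,0,0,0.008,0,0,0,0,0,0.008,0,0,0,0,0,0.005,0,0,0,0,0,0,0,0,0]';python3 -c "from h import *;show()"
```

```text
time: 8.62
tcp_pos: [0.5975, -0.1109, 0.1868]
eef_rot: [-0.0, 0.707, 0.707, 0.001]
contact_force: [0.4, 2.0, -2.1]
grip_width: 0.0081
gripper_force: 58.6
t 8.62 tcp [ 0.5975 -0.1109  0.1868] yang -0.02 z [ 0.     0.001 -1.   ] F [ 0.4  2.  -2.1] w 0.0081 gf 58.6 j [-0.18  0.29  0.06  1.35  0.    1.39] T [ 0.61 -0.06 -0.01]
```

```bash
python3 -m creep '[0.003,0,0.007,0,0,0,0,0,0.007,0,0,0,0,0,0.007,0,0,0,0,0,0,0,0,0]';python3 -c "from h import *;show()"
```

```text
time: 8.95
tcp_pos: [0.5973, -0.1105, 0.18]
eef_rot: [-0.0, 0.707, 0.707, -0.0]
contact_force: [-0.3, 0.9, -0.9]
grip_width: 0.0081
gripper_force: 58.7
t 8.95 tcp [ 0.5973 -0.1105  0.18  ] yang -0.03 z [-0. -0. -1.] F [-0.3  0.9 -0.9] w 0.0081 gf 58.7 j [-0.18  0.29  0.05  1.33 -0.    1.39] T [ 0.17 -0.03  0.03]
```

It's in the hole, about 12 mm deep. Now I lean on the first pins and rock.

```bash
python3 -m creep '[0,0,0.007,0,0,0,0,0,0.007,0,0,0,0,0,0,0,0,0.0165,0,0,0,0,0,0.0165,0,0,0,0,0,-0.033,0,0,0,0,0,-0.033,0,0,0,0,0,0.033,0,0,0,0,0,0.033,0,0,0,0,0,-0.033,0,0,0,0,0,0]';python3 -c "from h import *;show()"
```

```text
time: 9.78
tcp_pos: [0.5974, -0.1104, 0.1761]
eef_rot: [0.0, 0.706, 0.708, -0.0]
contact_force: [-0.2, -0.1, -0.0]
grip_width: 0.0082
gripper_force: 58.7
t 9.78 tcp [ 0.5974 -0.1104  0.1761] yang 0.13 z [-0. -0. -1.] F [-0.2 -0.1 -0. ] w 0.0082 gf 58.7 j [-0.18  0.29  0.04  1.32 -0.    1.39] T [ 0.11 -0.11  0.02]
```

```bash
python3 -m creep '[0,0,0.007,0,0,0,0,0,0.007,0,0,0,0,0,0,0,0,0]';python3 -m creep '[0,0,0,0,0,0.0165,0,0,0,0,0,0.0165,0,0,0,0,0,-0.033,0,0,0,0,0,-0.033,0,0,0,0,0,0.033,0,0,0,0,0,0.033,0,0,0,0,0,-0.033,0,0,0,0,0,0]'; python3 -c "from h import *;show()"
```

```text
time: 10.03
tcp_pos: [0.598, -0.1106, 0.1745]
eef_rot: [0.001, 0.708, 0.706, 0.001]
contact_force: [-2.5, -0.1, 11.8]
grip_width: 0.0086
gripper_force: 60.6
time: 10.7
tcp_pos: [0.5976, -0.1104, 0.173]
eef_rot: [0.001, 0.707, 0.707, 0.001]
contact_force: [-0.1, 1.5, 6.5]
grip_width: 0.0083
gripper_force: 59.5
t 10.7 tcp [ 0.5976 -0.1104  0.173 ] yang 0.04 z [ 0.002 -0.    -1.   ] F [-0.1  1.5  6.5] w 0.0083 gf 59.5 j [-0.18  0.29  0.03  1.31  0.    1.39] T [0.32 0.31 0.02]
```

```bash
python3 -m creep '[0,0,0.006,0,0,0,0,0,0.006,0,0,0,0,0,0.004,0,0,0,0,0,0,0,0,0]'; python3 -c "from h import *;show()"
```

```text
time: 11.03
tcp_pos: [0.5976, -0.1105, 0.1674]
eef_rot: [0.0, 0.708, 0.706, 0.0]
contact_force: [1.0, 0.5, 1.7]
grip_width: 0.0084
gripper_force: 58.9
t 11.03 tcp [ 0.5976 -0.1105  0.1674] yang -0.18 z [ 0.001 -0.    -1.   ] F [1.  0.5 1.7] w 0.0084 gf 58.9 j [-0.18  0.29  0.02  1.3   0.    1.39] T [ 0.13 -0.24  0.04]
```

Past the first pair. Same for the second.

```bash
python3 -m creep '[0,0,0.006,0,0,0,0,0,0.006,0,0,0,0,0,0.003,0,0,0]';python3 -m creep '[0,0,0,0,0,0.0165,0,0,0,0,0,0.0165,0,0,0,0,0,-0.033,0,0,0,0,0,-0.033,0,0,0,0,0,0.033,0,0,0,0,0,0.033,0,0,0,0,0,-0.033,0,0,0,0,0,0]'; python3 -c "from h import *;show()"
```

```text
time: 11.28
tcp_pos: [0.598, -0.1105, 0.1655]
eef_rot: [0.001, 0.708, 0.706, 0.001]
contact_force: [-5.5, 1.8, 19.6]
grip_width: 0.0086
gripper_force: 61.6
time: 11.95
tcp_pos: [0.5976, -0.1104, 0.1629]
eef_rot: [0.0, 0.707, 0.707, 0.0]
contact_force: [0.6, -0.2, 2.4]
grip_width: 0.0082
gripper_force: 59.1
t 11.95 tcp [ 0.5976 -0.1104  0.1629] yang 0.05 z [ 0.001 -0.    -1.   ] F [ 0.6 -0.2  2.4] w 0.0082 gf 59.1 j [-0.18  0.29  0.01  1.29 -0.    1.39] T [ 0.09 -0.14 -0.02]
```

```bash
python3 -m creep '[0,0,0.008,0,0,0,0,0,0.008,0,0,0,0,0,0.008,0,0,0,0,0,0.005,0,0,0,0,0,0,0,0,0]'; python3 -c "from h import *;show()"
```

```text
time: 12.37
tcp_pos: [0.5979, -0.1105, 0.1563]
eef_rot: [0.001, 0.708, 0.706, 0.001]
contact_force: [-3.0, 1.3, 16.3]
grip_width: 0.0081
gripper_force: 61.2
t 12.37 tcp [ 0.5979 -0.1105  0.1563] yang -0.11 z [ 0.003 -0.001 -1.   ] F [-3.   1.3 16.3] w 0.0081 gf 61.2 j [-0.18  0.29 -0.    1.28 -0.    1.39] T [ 0.26  0.81 -0.03]
```

```bash
python3 -m creep '[0,0,0.003,0,0,0.0165,0,0,0,0,0,0.0165,0,0,0,0,0,-0.033,0,0,0,0,0,-0.033,0,0,0,0,0,0.033,0,0,0,0,0,0,0,0,0,0,0,0]'
python3 - <<'E'
from h import *
show()
P=get_image("side")
for t in["key","key_head","keyhole"]:
    for d in spot_point(t,P)[:1]: print(t,np.round(d["centre"],4),round(d["confidence"],2))
E
```

```text
time: 12.95
tcp_pos: [0.598, -0.1105, 0.1562]
eef_rot: [0.002, 0.708, 0.706, 0.001]
contact_force: [-4.0, 1.1, 20.1]
grip_width: 0.0082
gripper_force: 61.7
t 12.95 tcp [ 0.598  -0.1105  0.1562] yang -0.12 z [ 0.004 -0.001 -1.   ] F [-4.   1.1 20.1] w 0.0082 gf 61.7 j [-0.18  0.29 -0.    1.28  0.    1.39] T [ 0.38  0.98 -0.07]
key_head [ 0.6051 -0.1071  0.1708] 0.49
keyhole [ 0.5968 -0.1085  0.1241] 0.7
```

The key sits on the floor of the lock: z stays put under 20 N. I ease the push and turn clockwise.

```bash
python3 -m creep '[0,0,-0.004,0,0,0,0,0,-0.003,0,0,0,0,0,0,0,0,0.03,0,0,0,0,0,0.037,0,0,0,0,0,0.037,0,0,0,0,0,0.037,0,0,0,0,0,0.037,0,0,0,0,0,0.037,0,0,0,0,0,0.037,0,0,0,0,0,0]'; python3 -c "from h import *;show()"
```

```text
time: 13.98
tcp_pos: [0.597, -0.1103, 0.1564]
eef_rot: [0.0, 0.926, 0.377, 0.0]
contact_force: [-3.1, 1.3, 11.3]
grip_width: 0.0086
gripper_force: 60.5
t 13.98 tcp [ 0.597  -0.1103  0.1564] yang -45.74 z [ 0. -0. -1.] F [-3.1  1.3 11.3] w 0.0086 gf 60.5 j [-0.18  0.29 -0.    1.28 -0.    2.19] T [0.33 1.04 0.07]
```

```bash
python3 -m creep '[0,0,0,0,0,0.037,0,0,0,0,0,0.037,0,0,-0.002,0,0,0.037,0,0,-0.002,0,0,0.037,0,0,0,0,0,0.037,0,0,0,0,0,0.037,0,0,0,0,0,0.01,0,0,0,0,0,0.01,0,0,0,0,0,0]'; python3 -c "from h import *;show()"
```

```text
time: 14.73
tcp_pos: [0.5963, -0.1096, 0.1565]
eef_rot: [-0.001, 1.0, 0.008, -0.001]
contact_force: [-3.9, 2.6, 7.9]
grip_width: 0.0081
gripper_force: 59.9
t 14.73 tcp [ 0.5963 -0.1096  0.1565] yang -89.07 z [-0.002  0.001 -1.   ] F [-3.9  2.6  7.9] w 0.0081 gf 59.9 j [-0.18  0.29  0.    1.28  0.    2.94] T [0.82 1.06 0.1 ]
```

```bash
python3 -m creep '[0,0,-0.004,0,0,0.01,0,0,-0.003,0,0,0.01,0,0,-0.003,0,0,0,0,0,-0.003,0,0,0,0,0,-0.003,0,0,0,0,0,0,0,0,0]'
python3 - <<'E'
from h import *
show(); p,R=cur(); H=np.array([.783,-.11,.105]); T=Ro.from_rotvec([0,.14,0]); plan(H+T.apply(p-H),T*R,14)
E
```

```text
time: 15.23
tcp_pos: [0.5965, -0.1095, 0.1599]
eef_rot: [-0.001, 1.0, -0.022, -0.002]
contact_force: [-0.3, 6.0, -7.4]
grip_width: 0.0081
gripper_force: 58.3
t 15.23 tcp [ 0.5965 -0.1095  0.1599] yang -92.5 z [-0.003  0.002 -1.   ] F [-0.3  6.  -7.4] w 0.0081 gf 58.3 j [-0.18  0.29  0.01  1.29  0.    3.  ] T [1.38 0.39 0.28]
14 rows of [0.0018, -0.0001, -0.0062, -0.0001, -0.0032, 0.0] mm/row 1.9 deg/row 0.57
```

The plug is at its stop (torque has risen) and the key carries the lid. I lift along the hinge arc.

```bash
python3 -m creep '[0.0018,-0.0001,-0.0062,-0.0001,-0.0032,0,0.0018,-0.0001,-0.0062,-0.0001,-0.0032,0,0.0018,-0.0001,-0.0062,-0.0001,-0.0032,0,0.0018,-0.0001,-0.0062,-0.0001,-0.0032,0,0.0018,-0.0001,-0.0062,-0.0001,-0.0032,0,0.0018,-0.0001,-0.0062,-0.0001,-0.0032,0,0.0018,-0.0001,-0.0062,-0.0001,-0.0032,0,0,0,0,0,0,0]'; python3 -c "from h import *;show()"
```

```text
time: 15.9
tcp_pos: [0.6009, -0.1095, 0.1733]
eef_rot: [-0.001, 0.999, -0.022, -0.037]
contact_force: [-1.9, 5.7, -5.5]
grip_width: 0.0088
gripper_force: 58.6
t 15.9 tcp [ 0.6009 -0.1095  0.1733] yang -92.51 z [-0.074  0.003 -0.997] F [-1.9  5.7 -5.5] w 0.0088 gf 58.6 j [-0.18  0.36  0.13  1.41 -0.01  3.01] T [1.39 0.52 0.12]
```

```bash
python3 -m creep '[0.0018,-0.001,-0.0062,-0.0001,-0.0032,0,0.0018,-0.001,-0.0062,-0.0001,-0.0032,0,0.0018,-0.001,-0.0062,-0.0001,-0.0032,0,0.0018,-0.0001,-0.0062,-0.0001,-0.0032,0,0.0018,-0.0001,-0.0062,-0.0001,-0.0032,0,0.0018,-0.0001,-0.0062,-0.0001,-0.0032,0,0.0018,-0.0001,-0.0062,-0.0001,-0.0032,0,0,0,0,0,0,0,0,0,0,0,0,0]'
python3 - <<'E'
from h import *
show(); P=get_image("side")
cv2.imwrite("pics/f.png",cv2.resize(P["frame"][130:265,220:400],(800,600),interpolation=cv2.INTER_CUBIC))
for t in["key","key_head","keyhole"]:
    for d in spot_point(t,P)[:1]: print(t,np.round(d["centre"],4),round(d["confidence"],2))
E
```

```text
time: 16.65
tcp_pos: [0.6064, -0.1094, 0.1866]
eef_rot: [0.0, 0.997, -0.022, -0.071]
contact_force: [-3.8, 5.2, -6.0]
grip_width: 0.0082
gripper_force: 58.6
t 16.65 tcp [ 0.6064 -0.1094  0.1866] yang -92.53 z [-0.142  0.002 -0.99 ] F [-3.8  5.2 -6. ] w 0.0082 gf 58.6 j [-0.17  0.43  0.25  1.53 -0.02  3.02] T [1.15 0.58 0.06]
key_head [ 0.6162 -0.1059  0.2025] 0.56
keyhole [ 0.6019 -0.1098  0.1538] 0.75
```

View pics/f.png

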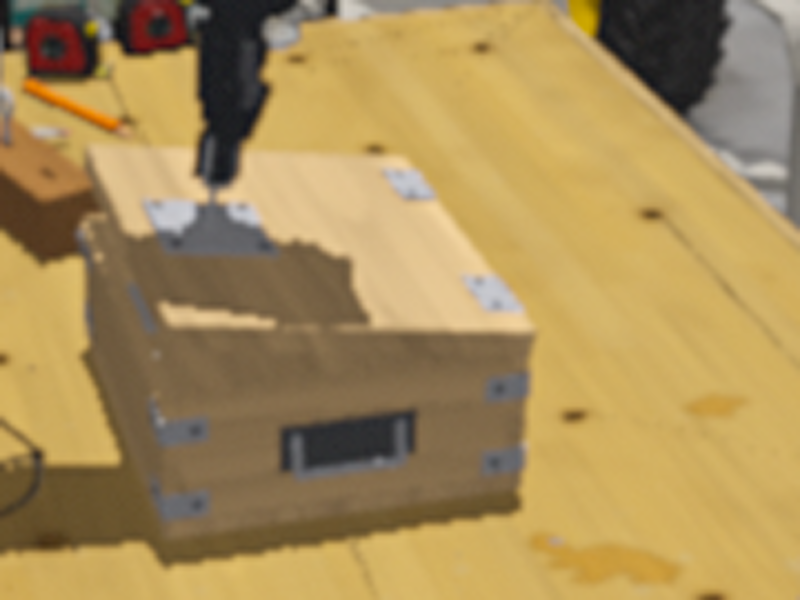

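The lid stands open by about 0.14–0.15 rad (front edge about 3.5 cm up). The key is turned and gripped, with the fingers clear of the plate at crop (213,190). One short wait to let it settle, then I hand in.

```bash
python3 -m creep '[0,0,0,0,0,0,0,0,0,0,0,0,0,0,0,0,0,0,0,0,0,0,0,0,0,0,0,0,0,0,0,0,0,0,0,0]'; python3 -c "
from h import *;show();print(manip.close_job())"
```

```text
time: 17.35
tcp_pos: [0.6063, -0.1094, 0.1866]
eef_rot: [0.0, 0.997, -0.022, -0.071]
contact_force: [-2.8, 4.9, -6.5]
grip_width: 0.0084
gripper_force: 58.6
t 17.35 tcp [ 0.6063 -0.1094  0.1866] yang -92.53 z [-0.142  0.002 -0.99 ] F [-2.8  4.9 -6.5] w 0.0084 gf 58.6 j [-0.17  0.43  0.25  1.53 -0.02  3.02] T [1.15 0.52 0.12]
the job is handed in; nothing more can be done
None
```

The job is handed in at about 17 s: the key is home, turned to its stop and still gripped, holding the lid about 0.14 rad (3.5 cm) open; `close_job()` gave no verdict, so the pass is unconfirmed.

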